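# Show the bench camera which sample goes on the analyser

## Task

Book in the next oil sample with the bench camera. First switch on the camera lamp by pushing the orange-tipped toggle lever on top of the white lamp box fully over, away from the robot; then point down at the bottle with the red cap, fingertips about two centimetres above the middle of the cap, and keep still there for two seconds; then point in the same way at the middle of the analyser's round sample holder and finish while still pointing there. Touch neither the bottles nor the analyser, do not hover low over any other bottle on the way, and leave everything else on the bench where it is.

Things in the scene. Friction and masses are not known exactly. Their poses are not given: they have to be found in the camera images.
- lamp_box: White fixed lamp supply box, 170 mm long (x), 100 mm wide (y), 105 mm tall, with a grey block and the toggle lever in the middle of its top. Origin: centre of its underside. Its front faces its own -x; z is up. Pushing the lever towards the box's own +x (away from the robot) switches the lamp on.
- lamp_switch (a joint): Toggle lever on the lamp box, in rad: 0 = fully off (leaning 0.5 rad towards the box's own -x), 1.0 = fully over, on (leaning 0.5 rad towards +x). It starts off, between 0 and 0.15. Light friction holds it wherever it is left; no spring.
- lamp_switch_tip (a point): The centre of the lever's round orange end, a ball 26 mm across, 60 mm from the lever's pivot. The pivot is above the box's origin, 127 mm above the bench, its axis along the box's y; the shank is 10 mm thick. The ball is about 180 mm above the bench when off or on and 187 mm when upright; the grey block under it ends 130 mm above the bench (steel pivot drum to 140 mm).
- bottle_red: A loose brown oil sample bottle with a red screw cap and a paper label, 44 mm across and 90 mm tall, 0.12 kg. Origin: centre of its underside, z up; the centre of the top of the cap is 90 mm above it. It stands upright in one of the four corners of a flat white tray (210 x 210 mm, rim 12 mm high, floor 6 mm); which corner varies. Neighbouring bottles are at least 80 mm apart, centre to centre.
- bottle_blue: A loose brown oil sample bottle with a blue screw cap and a paper label, 44 mm across and 90 mm tall, 0.12 kg. Origin: centre of its underside, z up; the centre of the top of the cap is 90 mm above it. It stands upright in one of the four corners of a flat white tray (210 x 210 mm, rim 12 mm high, floor 6 mm); which corner varies. Neighbouring bottles are at least 80 mm apart, centre to centre. Not to be touched or pointed at.
- bottle_yellow: A loose brown oil sample bottle with a yellow screw cap and a paper label, 44 mm across and 90 mm tall, 0.12 kg. Origin: centre of its underside, z up; the centre of the top of the cap is 90 mm above it. It stands upright in one of the four corners of a flat white tray (210 x 210 mm, rim 12 mm high, floor 6 mm); which corner varies. Neighbouring bottles are at least 80 mm apart, centre to centre. Not to be touched or pointed at.
- bottle_green: A loose brown oil sample bottle with a green screw cap and a paper label, 44 mm across and 90 mm tall, 0.12 kg. Origin: centre of its underside, z up; the centre of the top of the cap is 90 mm above it. It stands upright in one of the four corners of a flat white tray (210 x 210 mm, rim 12 mm high, floor 6 mm); which corner varies. Neighbouring bottles are at least 80 mm apart, centre to centre. Not to be touched or pointed at.
- analyser: Fixed bare-metal wear-particle analyser, 260 mm deep (x), 300 mm wide (y), its flat top 90 mm above the bench; at its rear right (own +x, -y) a black block 45 mm high and a pump column reaching 192 mm above the top. Origin: centre of its underside; its front faces its own -x. Not to be touched.
- sample_holder (a point): The point to point at: the centre of the top face of the analyser's round sample holder, a steel disc 54 mm across with a brass middle on a black foot, near the front left (own -x, +y) of the analyser's top; 120 mm above the bench, 30 mm above the analyser's top. In the analyser's frame at x = -65 mm, y = +50 mm.
- mouse: Loose black computer mouse, about 90 x 60 x 34 mm, to be left alone. Origin: centre of its underside.
- slide_box: Loose blue box of glass slides, 87 x 102 x 33 mm, to be left alone. Origin: centre of its underside.
- tube_rack: Loose white rack with three glass test tubes, 50 x 130 mm, 100 mm tall, to be left alone. Origin: centre of its underside.
- dish: Loose flat glass dish with a lid, 94 mm across, 16 mm tall, to be left alone. Origin: centre of its underside.
Things that resemble listed ones, but are neither listed nor needed, are in the scene too. Leave any blue or brown look-alike of the lamp_box alone.

How it is judged:
By the outcome, as a careful person would: the job done as asked, in the order asked, and still so for the second after the job is handed in, with the robot touching nothing.
It also fails if it takes over 54 s, if anything falls off the work surface, if the arm or the gripper's body presses on something with over 40 N, if the wrist force passes 120 N, or if a joint passes its speed limit or range.

## Robot

A 7-joint arm with a two-finger parallel gripper is mounted at the origin on the work surface. World frame = base frame: x ahead of the robot, y to its left, z up, the work surface at z = 0. Lengths are in m, angles in rad, forces in N, time in s.
With the tool pointing down it reaches from about 0.4 to 0.85 m from the base axis. Payload 10.4 kg.
Tool frame: the origin (TCP) lies on the centre line of the jaws, within the pads' length; the fingertips stand 11 mm ahead of it and the grasp point (between the pads) lies 8 mm behind it; z points along the fingers, y is the line along which they close (so a half turn about z gives the same grasp; the last joint's range is limited). The gripper opens to 87 mm and grips with 3 to 60 N. Pads are 19 mm wide; open, the fingers measure 117 mm over their backs; the gripper's body (75 mm by 190 mm) begins 51 mm behind the grasp point.
Start: joints at [-1.285, 0.332, -0.065, 1.46, 0.022, 1.35, -0.088], TCP at [0.19, 0.595, 0.234] pointing down, gripper open.
Joint ranges: [-2.6, 2.6], [-0.5, 2.12], [-1.47, 1.34], [0.16, 2.42], [-1.27, 4.41], [0.06, 2.06], [-2.6, 2.6]. Speed limits (rad/s): [2.22, 2.22, 2.79, 2.79, 3.14, 3.14, 3.14].

## Interface

Orientations are given as a unit quaternion [x, y, z, w].
In Python, from bench import r gives the robot as it stands.
- The arm moves only by the shell command python3 -m pendant 'ROWS' [OPENING] [FORCE]. ROWS is JSON, a list of rows, each a list of 4 numbers: the shift along the tool's x, y, z in m, then the turn about the tool's z in rad. A call has 1 to 8 rows; each row shifts and turns the commanded pose from where the row before left it, along the tool's axes as they then stand; what a row does not reach is not made up. A row lasts 1/12 s, in which the tool goes at most 41.7 mm and 7.16 degrees, less where a joint would pass 70% of its speed; a pose out of reach is approached as far as the arm can. A call with a gripper value outside its range is refused whole. OPENING is the opening, from 0 (shut) to 1 (fully open), set as the call begins (- or left out, the last holds). The fingers move at their own pace and stop on an object; FORCE is the grip in N (left out, the last holds). Time passes only in rows, so rows that do not move let the fingers close. It gives the time, the measured TCP pose, the force, the opening and the grip force at its end, in the units of the state.
- r.read_state(): the state, without advancing time (a new reading comes with each control period).
- r.camera(name): name is "scene" or "top"; returns a dict with "img" (400x640x3 uint8, red, green, blue), "camera_matrix" (3x3 intrinsics, pixels), "dist_coeffs" ([k1, k2, p1, p2, k3] as OpenCV has them; the pictures are not rectified), "xyz" and "attitude" of the camera in the world. Camera axes: x right, y down, z forward; pixel columns grow to the right and rows downward; lengths in m; the calibration is good to about 2 mm. A picture is of the moment at which its call begins. There is no depth.
- r.close_job(): hands the job in; it is judged then, once.
Trained networks look in the newest picture that a camera, given by its name, has taken for a name from the list of things; names that differ only in an ending like _2 or _b are one class to them, and where a whole thing is asked for, a point or a joint stands for the part that bears it (a point fixed in the world has none). Each returns a list of dicts, best first, with "score" (0 to 1); they miss things now and then, are a little off and sometimes report something else, mostly with a low value. They report only what shows in the picture. A call takes as long as a camera call. They do not tell look-alikes from the thing itself.
- r.outline_of(thing, camera): "mask" (400x640 bool, what is visible of it) and "bbox" ([centre column, centre row, width, height] in pixels, round what is visible of it).
The state is a dict: "time": time; "joint_positions": joint angles; "joint_vel": joint speeds; "joint_torque": joint torques, N m; "ee_pos": TCP position; "eef_rot": TCP orientation; "ft_force": force on the tool from outside, world axes, zero at the start; "torque": the same for the moment, N m; "width": finger opening in m; "grip_force": force on a finger pad.
Only numpy, scipy, OpenCV 4.12 (cv2) and the standard library are available. Lean on these libraries where they do the work, as an engineer would, in place of code of your own. Each camera call takes 0.05 s, during which the arm holds its last target. There are 200 camera calls.

## Working session

There is one attempt and no reset: what is moved stays moved. The work goes in short steps, Python scripts to look and compute and a shell command to move; the robot and the scene stay as the last step left them, time stands still between calls to the robot, and variables do not carry over. Pictures are saved under pics/ and viewed, at most 10 in all, crops included, and the job is handed in when it is done.

```bash
mkdir -p pics; ls; python3 - <<'E'
from bench import r
import cv2,numpy as np
s=r.read_state()
for k in ("time","ee_pos","eef_rot","ft_force","width"): print(k,s[k])
for c in ("scene","top"):
    d=r.camera(c); cv2.imwrite(f"pics/{c}0.png",d["img"][:,:,::-1])
    print(c,{k:np.round(v,4).tolist() for k,v in d.items() if k!="img"})
    for n in ("lamp_box","lamp_switch_tip","bottle_red","analyser"):
        print(n,[(round(o["score"],2),np.round(o["bbox"]).tolist()) for o in r.outline_of(n,c)][:5])
E
```

```text
pics
time 0.0
ee_pos [0.18983834 0.59505786 0.23272616]
eef_rot [ 1.53776006e-01  9.88105452e-01 -7.42422066e-04 -6.70627111e-05]
ft_force [0.31468308 0.28556804 0.02263343]
width 0.08734010265523003
scene {'camera_matrix': [[371.2635, 0.0, 319.599], [0.0, 371.2635, 198.5423], [0.0, 0.0, 1.0]], 'dist_coeffs': [0.0166, 0.0, 0.0, 0.0, 0.0], 'xyz': [1.2024, -0.7016, 0.8023], 'attitude': [0.8282, 0.2998, -0.1543, -0.4476]}
lamp_box [(0.96, [344.0, 176.0, 49.0, 63.0]), (0.93, [314.0, 150.0, 47.0, 53.0]), (0.56, [367.0, 142.0, 43.0, 43.0]), (0.5, [270.0, 220.0, 15.0, 31.0])]
lamp_switch_tip [(0.52, [312.0, 128.0, 8.0, 9.0]), (0.47, [340.0, 155.0, 8.0, 7.0]), (0.38, [363.0, 124.0, 5.0, 11.0])]
bottle_red [(0.92, [314.0, 220.0, 10.0, 27.0]), (0.23, [340.0, 155.0, 8.0, 12.0])]
analyser [(0.85, [197.0, 329.0, 174.0, 141.0])]
top {'camera_matrix': [[502.4107, 0.0, 315.1799], [0.0, 502.4107, 204.8192], [0.0, 0.0, 1.0]], 'dist_coeffs': [-0.0261, 0.0, 0.0, 0.0, 0.0], 'xyz': [0.248, 0.1058, 1.779], 'attitude': [0.707, -0.7015, 0.0563, -0.0702]}
lamp_box [(0.94, [234.0, 292.0, 47.0, 60.0]), (0.86, [169.0, 252.0, 40.0, 59.0]), (0.7, [262.0, 227.0, 49.0, 56.0]), (0.56, [228.0, 164.0, 38.0, 57.0])]
lamp_switch_tip [(0.55, [156.0, 259.0, 8.0, 12.0]), (0.53, [223.0, 299.0, 13.0, 13.0]), (0.49, [258.0, 228.0, 4.0, 9.0]), (0.37, [221.0, 164.0, 8.0, 10.0])]
bottle_red [(0.54, [341.0, 204.0, 14.0, 18.0]), (0.33, [369.0, 208.0, 15.0, 16.0])]
analyser [(0.96, [476.0, 181.0, 108.0, 100.0]), (0.51, [340.0, 203.0, 15.0, 18.0])]
```

View pics/scene0.png

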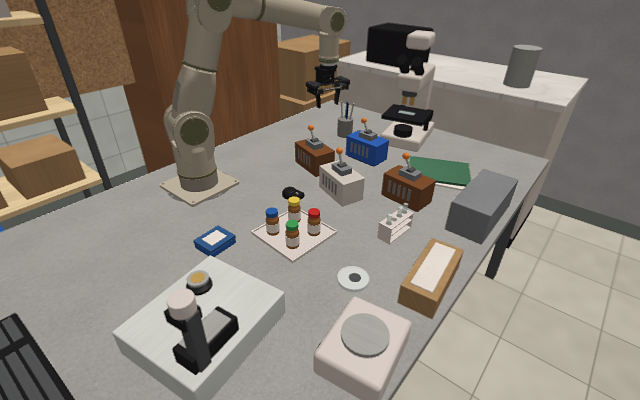

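View pics/top0.png

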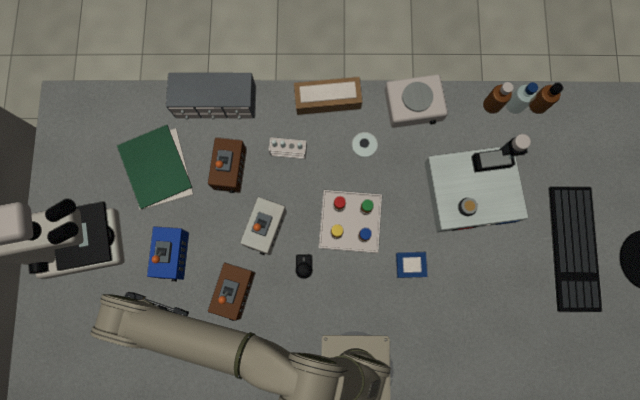

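Both pictures show four lever boxes. In the top view they are white (263,226), brown (227,164), blue (168,252) and brown (231,291). In the scene view the white one is at (342,182). The white box is the target, and its orange tip is at about top (257,230) and scene (339,152).
Possible mix-ups for the red cap: the orange tips, and the yellow (337,231), blue (366,235) and green (367,206) caps. The red cap is at top (340,203), scene (314,213). The sample holder is at top (469,206), scene (199,280).
Next I'll measure these points and check the choice in a crop.

```bash
cat > h.py <<'E'
import cv2,numpy as np
from scipy.spatial.transform import Rotation as R
from bench import r
def ray(d,uv):
    p=cv2.undistortPoints(np.array([[uv]],float),d["camera_matrix"],d["dist_coeffs"])[0,0]
    v=R.from_quat(d["attitude"]).apply([p[0],p[1],1]); return np.array(d["xyz"]),v/np.linalg.norm(v)
def at_z(d,uv,z):
    o,v=ray(d,uv); return o+v*(z-o[2])/v[2]
def tri(obs):
    A=np.zeros((3,3));b=np.zeros(3)
    for d,uv in obs:
        o,v=ray(d,uv);P=np.eye(3)-np.outer(v,v);A+=P;b+=P@o
    return np.linalg.solve(A,b)
def blob(d,uv,rad,hue,smin=120,vmin=60):
    h=cv2.cvtColor(d["img"],cv2.COLOR_RGB2HSV).astype(int)
    dh=np.abs((h[...,0]-hue+90)%180-90)
    yy,xx=np.mgrid[:400,:640]
    m=(dh<8)&(h[...,1]>smin)&(h[...,2]>vmin)&(np.hypot(xx-uv[0],yy-uv[1])<rad)
    return (xx[m].mean(),yy[m].mean()),m.sum()
E
python3 - <<'E'
from h import *
S=r.camera("scene")
so={n:r.outline_of(n,"scene") for n in("lamp_box","analyser","bottle_red","bottle_green","bottle_blue","bottle_yellow")}
T=r.camera("top"); lb=r.outline_of("lamp_box","top"); an=r.outline_of("analyser","top")
def show(n,p): print(n,np.round(p,4).tolist())
bt,n1=blob(T,(257,230),11,8); bs,n2=blob(S,(339,152),8,8)
show("tip px",[*bt,n1,*bs,n2]); show("tip tri",tri([(T,bt),(S,bs)])); show("tip z.18 top",at_z(T,bt,.18)); show("scene",at_z(S,bs,.18))
for nm,uv,suv,hue in(("red",(340,203),(314,213),0),("green",(367,206),(292,226),65),("yellow",(337,231),(294,203),25),("blue",(366,235),(272,213),110)):
    c,n=blob(T,uv,9,hue); c2,k=blob(S,suv,9,hue)
    show(nm,[*c,n,*c2,k]);show("  z.096",at_z(T,c,.096)); show("  tri",tri([(T,c),(S,c2)]))
for o in an[:1]:
    show("an",cv2.boxPoints(cv2.minAreaRect(np.argwhere(o["mask"])[:,::-1].astype(np.float32))))
for o in lb:
    m=o["mask"]
    if m[226,270] or m[240,262] or m[215,270]:
        q=cv2.boxPoints(cv2.minAreaRect(np.argwhere(m)[:,::-1].astype(np.float32))); show("box px",q); show("box z.105",[at_z(T,u,.105)[:2] for u in q])
def crop(d,u,v,k=5,h=40): return cv2.resize(d["img"][v-h:v+h,u-h:u+h,::-1],None,fx=k,fy=k,interpolation=cv2.INTER_CUBIC)
cv2.imwrite("pics/crop1.png",np.vstack([np.hstack([crop(T,262,226,7,20),crop(T,353,218,7,20)*1]),np.hstack([crop(T,469,206,7,20),crop(S,342,175,7,20)])]))
cv2.imwrite("pics/an.png",crop(T,477,185,10,30) if 0 else np.hstack([cv2.resize(T["img"][140:240,420:530,::-1],None,fx=5,fy=5)]))
E
```

```text
tip px [256.7292, 226.6667, 48.0, 337.2041, 150.9796, 49.0]
tip tri [0.4613, 0.3231, 0.1831]
tip z.18 top [0.4647, 0.3262, 0.18]
scene [0.4556, 0.3246, 0.18]
red [339.2843, 202.0196, 102.0, 313.5714, 212.9554, 112.0]
  z.096 [0.5627, 0.0584, 0.096]
  tri [0.5641, 0.0583, 0.0887]
green [367.0118, 205.2706, 85.0, 291.6822, 224.9159, 107.0]
  z.096 [0.552, -0.0358, 0.096]
  tri [0.5535, -0.036, 0.0891]
yellow [336.6106, 230.5929, 113.0, 293.6571, 200.7429, 105.0]
  z.096 [0.4646, 0.0673, 0.096]
  tri [0.4659, 0.0676, 0.0894]
blue [365.1368, 233.6737, 95.0, 271.3431, 212.3529, 102.0]
  z.096 [0.4548, -0.0286, 0.096]
  tri [0.456, -0.029, 0.0885]
an [[421.8244934082031, 151.58200073242188], [528.81640625, 133.13510131835938], [543.239013671875, 216.7863006591797], [436.2471923828125, 235.2332000732422]]
box px [[238.20689392089844, 244.48280334472656], [257.9309997558594, 195.17239379882812], [289.13800048828125, 207.6551971435547], [269.4137878417969, 256.96551513671875]]
box z.105 [[0.4142, 0.397], [0.5831, 0.3357], [0.5406, 0.2284], [0.3734, 0.2911]]
```

View pics/crop1.png

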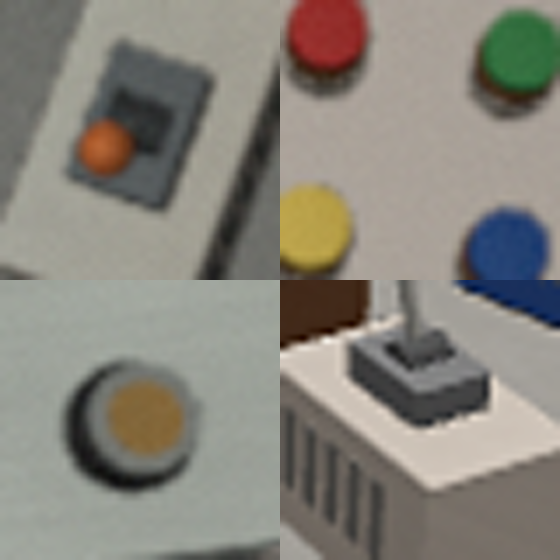

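View pics/an.png

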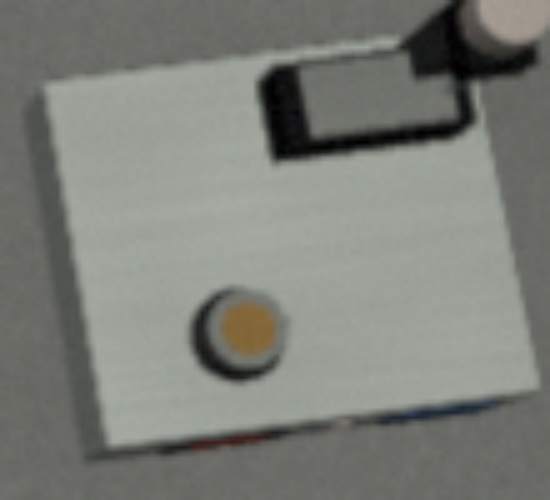

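The crops confirm it. The white box's lever leans toward the robot with its tip at (257,227), the red cap is at (340,203), and the holder's brass centre is at (469.5,205.6). The tip measures z=0.183 (expected 0.18) and the caps 0.089 (true top 0.096), so both are plausible. I'll raise the arm, shut the fingers and refine the numbers.

```bash
python3 -m pendant '[[0,0,-0.04,0],[0,0,-0.04,0],[-0.03,-0.02,0,0],[-0.03,-0.02,0,0],[-0.03,-0.02,0,0],[-0.03,-0.02,0,0]]' 0 20; python3 - <<'E'
from h import *
S=r.camera("scene");T=r.camera("top")
h,_=blob(T,(469.5,205.6),9,18,90); hs,n=blob(S,(199,278),12,18,90)
print("holder",h,hs,n,at_z(T,h,.12),at_z(S,hs,.12),tri([(T,h),(S,hs)]))
# analyser top corners from crop (px), top at z .09
c=[(429,157.3),(441.3,229),(527.7,217)]
P=[at_z(T,u,.09)[:2] for u in c]; print(P)
# front edge corners P1(front-left),P2(front-right); left-rear P0
ex=(P[0]-P[1])/np.linalg.norm(P[0]-P[1]); ey=(P[1]-P[2])/np.linalg.norm(P[1]-P[2])
print("len",np.linalg.norm(P[0]-P[1]),np.linalg.norm(P[1]-P[2]),"holder est",P[1]+ex*.065-ey*.1)
# grey block of white lamp box, top face z=.13
g=[at_z(T,(242+a/7,206+b/7),.13)[:2] for a,b in((120,40),(213,75),(165,210),(70,175))]
print("block centre",np.mean(g,0),"dir",np.degrees(np.arctan2(*( (g[0]-g[3]))[::-1])),np.degrees(np.arctan2(*((g[1]-g[2]))[::-1])))
E
```

```text
time: 1.5
ee_pos: [0.2807, 0.4814, 0.3138]
eef_rot: [0.154, 0.988, 0.0, 0.0]
ft_force: [0.4, 1.2, 0.6]
width: 0.0547
grip_force: 0.0
holder (np.float64(469.4567901234568), np.float64(205.37037037037038)) (np.float64(197.1909090909091), np.float64(277.25454545454545)) 110 [ 0.54941273 -0.37611997  0.12      ] [ 0.54815176 -0.37417084  0.12      ] [ 0.54936304 -0.37527168  0.12158568]
[array([ 0.72339059, -0.25251895]), array([ 0.4731756 , -0.28623765]), array([ 0.51598992, -0.58057355])]
len 0.252476708435571 0.2974335016067697 holder est [ 0.55198791 -0.37651534]
block centre [0.48111599 0.31482255] dir -18.59524343185987 -18.101471492081842
```

```bash
python3 -m pendant '[[-0.0295,-0.019,0,0],[-0.0295,-0.019,0,0],[-0.0295,-0.019,0,0],[-0.0295,-0.019,0,0],[-0.0295,-0.019,0,0],[0,0,0,0],[0,0,0.03,0],[0,0,0.03,0]]'; python3 - <<'E'
from h import *
p=r.read_state()["ee_pos"]; X=np.array([-.953,.304]);Y=np.array([.304,.953])
for t in((.393,.345),(.4865,.315)): d=np.array(t)-p[:2]; print(d@X,d@Y)
E
```

```text
time: 2.27
ee_pos: [0.3925, 0.3481, 0.2544]
eef_rot: [0.154, 0.988, 0.002, 0.001]
ft_force: [-0.3, 1.4, -1.4]
width: 0.0014
grip_force: 0.0
-0.0014220208417968254 -0.0028242153010775905
-0.09964752084179679 -0.0029902153010775735
```

```bash
python3 -m pendant '[[0,-0.003,0.026,0],[0,0,0.026,0],[0,0,0.026,0],[0,0,0,0],[-0.015,0,0,0],[-0.015,0,0,0],[-0.01,0,0,0],[-0.01,0,0,0]]'; python3 -m pendant '[[-0.008,0,0,0],[-0.008,0,0,0],[-0.008,0,0,0],[-0.008,0,0,0],[0,0,0,0]]'; python3 - <<'E'
from h import *
T=r.camera("top");S=r.camera("scene")
f=lambda i,u,v,h:cv2.resize(i["img"][v-h:v+h,u-h:u+h,::-1],(390,390),interpolation=cv2.INTER_CUBIC)
cv2.imwrite("pics/push1.png",np.hstack([f(T,262,226,35),f(S,342,165,35)]))
E
```

```text
time: 2.93
ee_pos: [0.4393, 0.3297, 0.1768]
eef_rot: [0.154, 0.988, 0.001, 0.0]
ft_force: [-0.0, -0.4, -0.3]
width: 0.001
grip_force: 0.0
time: 3.35
ee_pos: [0.4704, 0.3188, 0.1756]
eef_rot: [0.155, 0.988, -0.0, 0.0]
ft_force: [-0.4, -0.5, -0.4]
width: 0.0006
grip_force: 0.0
```

View pics/push1.png

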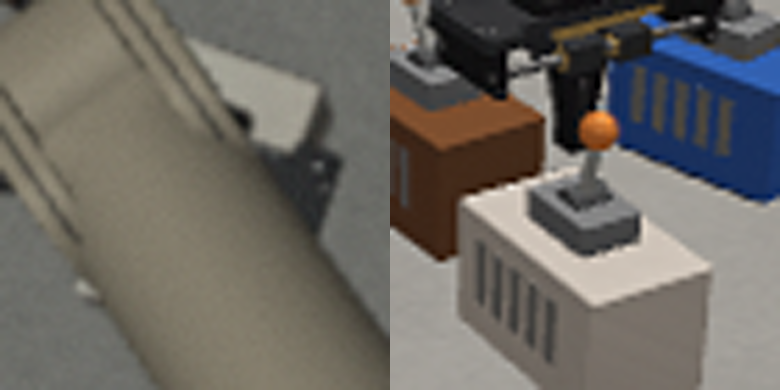

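The scene crop shows the shut fingers behind the orange ball, with the lever already past upright. I'll continue in small steps and watch the force.

```bash
python3 -m pendant '[[-0.005,0,0,0],[-0.005,0,0,0],[-0.004,0,0,0],[0,0,0,0]]'; python3 -m pendant '[[-0.003,0,0,0],[-0.002,0,0,0],[0,0,0,0]]'
```

```text
time: 3.78
ee_pos: [0.4829, 0.315, 0.1754]
eef_rot: [0.154, 0.988, -0.0, 0.0]
ft_force: [-0.6, -1.0, -0.3]
width: 0.0006
grip_force: 0.2
time: 4.03
ee_pos: [0.4869, 0.3139, 0.1755]
eef_rot: [0.154, 0.988, 0.0, -0.0]
ft_force: [-1.2, 0.6, 1.0]
width: 0.0003
grip_force: 0.7
```

```bash
python3 -m pendant '[[-0.002,0,0,0],[-0.002,0,0,0],[0,0,0,0]]';python3 -m pendant '[[-0.002,0,0,0],[-0.001,0,0,0],[0,0,0,0]]'
```

```text
time: 4.28
ee_pos: [0.4878, 0.3138, 0.1752]
eef_rot: [0.153, 0.988, -0.0, -0.003]
ft_force: [-13.8, 1.1, 3.5]
width: 0.0006
grip_force: 6.1
time: 4.53
ee_pos: [0.4883, 0.3139, 0.175]
eef_rot: [0.152, 0.988, -0.001, -0.005]
ft_force: [-24.0, 1.0, 8.6]
width: 0.0002
grip_force: 11.5
```

The force rose to 24 N at the stop, at the expected TCP position (pivot + 6 mm). I'll back off, raise the arm and check the lever.

```bash
python3 -m pendant '[[0.01,0,0,0],[0.02,0,0,0],[0.02,0,0,0],[0.015,0,-0.02,0],[0,0,-0.04,0],[0,0,-0.04,0],[0,0,-0.035,0],[0,0,0,0]]'; python3 - <<'E'
from h import *
S=r.camera("scene")
cv2.imwrite("pics/push2.png",cv2.resize(S["img"][130:210,292:392,::-1],(700,560),interpolation=cv2.INTER_CUBIC))
bs,n=blob(S,(348,157),14,8); print(bs,n,at_z(S,bs,.18))
u=np.array([.949,-.316]);print("expected on",np.array([.483,.315])+.0288*u)
p=r.read_state()["ee_pos"]; X=np.array([-.953,.304]);Y=np.array([.304,.953])
d=np.array((.564,.0585))-p[:2]; print(p,d@X,d@Y)
E
```

```text
time: 5.2
ee_pos: [0.4338, 0.3327, 0.3185]
eef_rot: [0.154, 0.988, 0.005, 0.004]
ft_force: [0.3, 0.5, 0.8]
width: 0.0004
grip_force: 0.0
(np.float64(346.5), np.float64(156.16666666666666)) 36 [0.50744672 0.31279778 0.18      ]
expected on [0.5103312 0.3058992]
[0.43327307 0.33228456 0.31497472] -0.20781326884393625 -0.22117570024105132
```

View pics/push2.png

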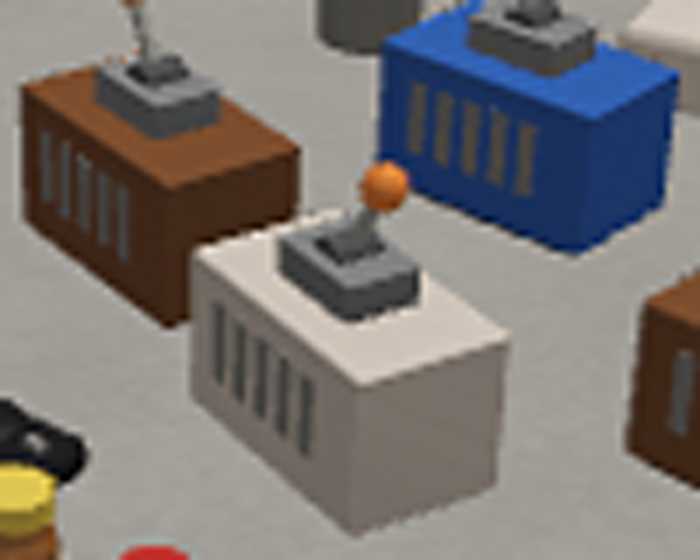

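The lever at crop (385,185) now leans fully away from the robot. I'll cross high to above the red cap.

```bash
python3 -m pendant '[[-0.026,-0.0276,0,0],[-0.026,-0.0276,0,0],[-0.026,-0.0276,0,0],[-0.026,-0.0276,0,0],[-0.026,-0.0276,0,0],[-0.026,-0.0276,0,0],[-0.026,-0.0276,0,0],[-0.026,-0.0276,0,0]]'; python3 -m pendant '[[0,0,0,0],[0,0,0,0]]'; python3 - <<'E'
from h import *
p=r.read_state()["ee_pos"]; X=np.array([-.953,.304]);Y=np.array([.304,.953])
d=np.array((.564,.0585))-p[:2]; print(p,d@X,d@Y,p[2]-.127)
E
```

```text
time: 5.92
ee_pos: [0.5631, 0.0558, 0.31]
eef_rot: [0.154, 0.988, -0.0, -0.0]
ft_force: [0.9, -0.0, -0.3]
width: 0.0002
grip_force: 0.0
time: 6.08
ee_pos: [0.5631, 0.0549, 0.3097]
eef_rot: [0.156, 0.988, -0.001, -0.0]
ft_force: [-0.2, 1.6, -0.1]
width: 0.0007
grip_force: 0.0
[0.5631338  0.05494833 0.30970993] 0.0002542142074148921 0.003648063227072648 0.18270993131414937
```

```bash
python3 -m pendant '[[0,0.0035,0.03,0],[0,0,0.04,0],[0,0,0.035,0],[0,0,0.03,0],[0,0,0.02,0],[0,0,0,0],[0,0,0,0]]'; python3 - <<'E'
from h import *
p=r.read_state()["ee_pos"]; X=np.array([-.953,.304]);Y=np.array([.304,.953])
d=np.array((.564,.0585))-p[:2]; print(p,d@X,d@Y,p[2]-.127)
E
```

```text
time: 6.67
ee_pos: [0.563, 0.0622, 0.155]
eef_rot: [0.153, 0.988, -0.0, -0.001]
ft_force: [-0.4, 0.6, 0.9]
width: 0.0003
grip_force: 0.0
[0.56298122 0.06221115 0.15499873] -0.0020990839423990545 -0.0032270132673462215 0.027998732662481096
```

```bash
python3 -m pendant '[[-0.001,-0.002,0.014,0],[0,0,0.014,0],[0,0,0,0],[0,0,0,0]]'; python3 - <<'E'
from h import *
S=r.camera("scene")
cv2.imwrite("pics/red.png",cv2.resize(S["img"][160:250,260:370,::-1],(770,630)[:2],interpolation=cv2.INTER_CUBIC)[:600])
p=r.read_state()["ee_pos"]; X=np.array([-.953,.304]);Y=np.array([.304,.953])
d=np.array((.564,.0585))-p[:2]; print(p,d@X,d@Y,p[2]-.127)
E
```

```text
time: 7.0
ee_pos: [0.5646, 0.0596, 0.1289]
eef_rot: [0.153, 0.988, 0.0, 0.0]
ft_force: [0.3, -0.5, -0.0]
width: 0.0005
grip_force: 0.0
[0.56491944 0.05954967 0.12929862] 0.000557124514629646 -0.00127984607031335 0.0022986151865118654
```

View pics/red.png

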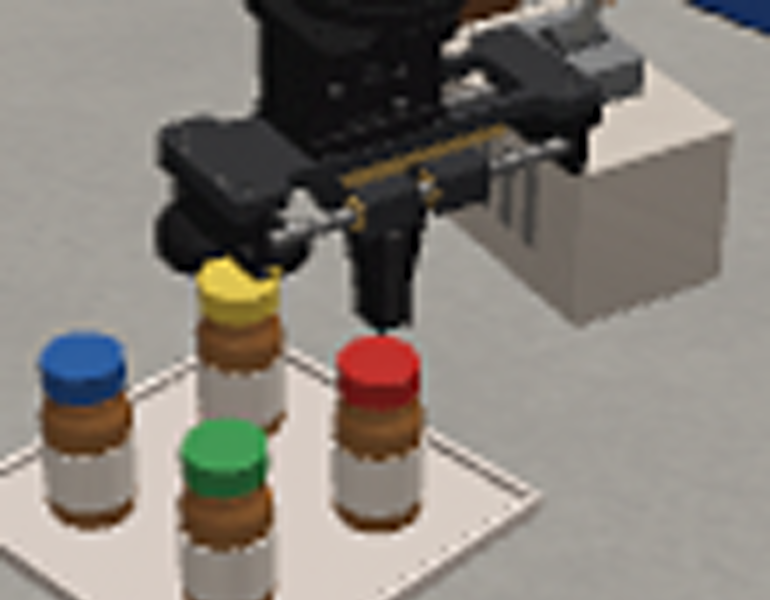

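The fingertips end at crop (382,325), just above the middle of the red cap at (378,357), with a clear gap and no contact. I'll hold still for about 2.7 s.

```bash
Z='[[0,0,0,0],[0,0,0,0],[0,0,0,0],[0,0,0,0],[0,0,0,0],[0,0,0,0],[0,0,0,0],[0,0,0,0]]'
python3 -m pendant '[[0,0,0.001,0],[0,0,0,0],[0,0,0,0],[0,0,0,0],[0,0,0,0],[0,0,0,0],[0,0,0,0],[0,0,0,0]]' | head -2
python3 -m pendant '[[0,0,0,0],[0,0,0,0],[0,0,0,0],[0,0,0,0],[0,0,0,0],[0,0,0,0],[0,0,0,0],[0,0,0,0]]' | head -2
python3 -m pendant '[[0,0,0,0],[0,0,0,0],[0,0,0,0],[0,0,0,0],[0,0,0,0],[0,0,0,0],[0,0,0,0],[0,0,0,0]]' | head -2
python3 -m pendant '[[0,0,0,0],[0,0,0,0],[0,0,0,0],[0,0,0,0],[0,0,0,0],[0,0,0,0],[0,0,0,0],[0,0,0,0]]' | head -2
python3 -m pendant '[[0,0,0,0],[0,0,0,0],[0,0,0,0],[0,0,0,0],[0,0,-0.04,0],[0,0,-0.04,0],[0,0,-0.04,0],[0,0,-0.04,0]]'
python3 -m pendant '[[0,0,-0.03,0],[0,0,0,0],[0,0,0,0]]'
python3 - <<'E'
from h import *
s=r.read_state();p=s["ee_pos"];A=R.from_quat(s["eef_rot"]).as_matrix()
d=np.array((.5495,-.3755,.151))-p; print(p,A.T@d)
E
```

```text
time: 7.72
ee_pos: [0.5641, 0.0591, 0.1265]
time: 8.38
ee_pos: [0.5641, 0.0591, 0.1265]
time: 9.05
ee_pos: [0.5641, 0.0591, 0.1265]
time: 9.72
ee_pos: [0.5641, 0.0591, 0.1265]
time: 10.38
ee_pos: [0.5637, 0.0588, 0.2885]
eef_rot: [0.154, 0.988, 0.0, -0.0]
ft_force: [1.3, -0.8, 0.3]
width: 0.0007
grip_force: 0.0
time: 10.63
ee_pos: [0.5649, 0.0591, 0.3184]
eef_rot: [0.154, 0.988, 0.001, 0.002]
ft_force: [-0.4, 0.6, -0.6]
width: 0.0007
grip_force: 0.0
[0.56485522 0.05908824 0.31835764] [-0.11697241 -0.41904553  0.16682207]
```

```bash
python3 -m pendant '[[-0.01,-0.035,0,0],[-0.01,-0.035,0,0],[-0.01,-0.035,0,0],[-0.01,-0.035,0,0],[-0.01,-0.035,0,0],[-0.01,-0.035,0,0],[-0.01,-0.035,0,0],[-0.01,-0.035,0,0]]'
python3 -m pendant '[[-0.009,-0.035,0,0],[-0.009,-0.035,0,0],[-0.009,-0.035,0,0],[-0.009,-0.034,0,0],[0,0,0,0],[0,0,0,0],[0,0,0,0]]'
python3 - <<'E'
from h import *
s=r.read_state();p=s["ee_pos"];A=R.from_quat(s["eef_rot"]).as_matrix()
d=np.array((.5495,-.3755,.151))-p; print(p,A.T@d)
E
```

```text
time: 11.3
ee_pos: [0.5544, -0.2335, 0.3151]
eef_rot: [0.154, 0.988, 0.0, -0.001]
ft_force: [0.3, -0.6, -0.6]
width: 0.0008
grip_force: 0.0
time: 11.88
ee_pos: [0.5471, -0.375, 0.315]
eef_rot: [0.154, 0.988, 0.001, -0.001]
ft_force: [0.1, 0.3, 0.7]
width: 0.0006
grip_force: 0.0
[ 0.54714077 -0.37496199  0.31500305] [-2.75978950e-03  8.12130099e-05  1.63997657e-01]
```

```bash
python3 -m pendant '[[-0.002,0,0.03,0],[0,0,0.035,0],[0,0,0.035,0],[0,0,0.03,0],[0,0,0.02,0],[0,0,0,0],[0,0,0,0],[0,0,0,0]]'
python3 -m pendant '[[0,0,0.007,0],[0,0,0.006,0],[0,0,0,0],[0,0,0,0],[0,0,0,0],[0,0,0,0]]'
python3 - <<'E'
from h import *
S=r.camera("scene")
cv2.imwrite("pics/hold.png",cv2.resize(S["img"][190:370,90:330,::-1],(800,600),interpolation=cv2.INTER_CUBIC))
s=r.read_state();p=s["ee_pos"];A=R.from_quat(s["eef_rot"]).as_matrix()
d=np.array((.5495,-.3755,.151))-p; print(p,A.T@d)
E
```

```text
time: 12.55
ee_pos: [0.5502, -0.3756, 0.1682]
eef_rot: [0.153, 0.988, -0.0, 0.001]
ft_force: [0.8, -0.2, 1.5]
width: 0.0005
grip_force: 0.0
time: 13.05
ee_pos: [0.5493, -0.3761, 0.1538]
eef_rot: [0.154, 0.988, -0.0, 0.0]
ft_force: [0.3, -0.5, 0.6]
width: 0.0003
grip_force: 0.0
[ 0.54927932 -0.37613191  0.15378499] [-1.70341526e-05  6.69154476e-04  2.78498003e-03]
```

View pics/hold.png

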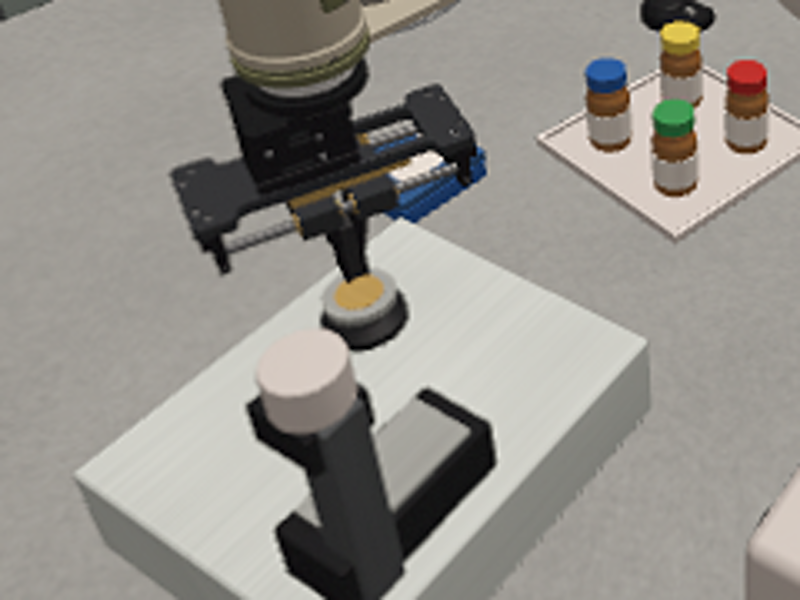

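The fingertips at crop (353,280) hang just above the holder's brass middle at (358,292), and all four bottles still stand on the tray. I'll lower by 2 mm, hold still for two seconds and hand in.

```bash
python3 -m pendant '[[0,0,0.002,0],[0,0,0,0],[0,0,0,0],[0,0,0,0],[0,0,0,0],[0,0,0,0],[0,0,0,0],[0,0,0,0]]' | head -2
python3 -m pendant '[[0,0,0,0],[0,0,0,0],[0,0,0,0],[0,0,0,0],[0,0,0,0],[0,0,0,0],[0,0,0,0],[0,0,0,0]]' | head -2
python3 -m pendant '[[0,0,0,0],[0,0,0,0],[0,0,0,0],[0,0,0,0],[0,0,0,0],[0,0,0,0],[0,0,0,0],[0,0,0,0]]' | head -2
python3 -m pendant '[[0,0,0,0],[0,0,0,0],[0,0,0,0],[0,0,0,0],[0,0,0,0],[0,0,0,0],[0,0,0,0],[0,0,0,0]]' | head -3
python3 -c "
from bench import r
print(r.close_job())"
```

```text
time: 13.77
ee_pos: [0.5492, -0.376, 0.1515]
time: 14.43
ee_pos: [0.5492, -0.376, 0.1515]
time: 15.1
ee_pos: [0.5492, -0.376, 0.1515]
time: 15.77
ee_pos: [0.5492, -0.3759, 0.1515]
eef_rot: [0.154, 0.988, 0.0, 0.0]
the job is handed in; nothing more can be done
None
```

I switched the lamp lever fully over, pointed at the red cap and held still for over 2 s, and handed the job in at about 16 s while still pointing at the sample holder; no verdict came back.

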